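# Pair two crumb brushes with their dustpans and hold one over its pan

## Task

Put the crumb sets together: first lift the green brush over the pale wooden divider and lay it flat on its bristles inside the green dustpan, straight across between the side walls, without dropping it, and let go. Then carry the wooden brush over the divider to the steel dustpan and finish still holding it there, level, in line with the pan's width and centred, its bristle tips about 15 mm above the pan's floor and never touching the pan, so that I can tap the dust out of it. Do not bump the divider, and leave the pans and everything else on the board where they are.

Things in the scene. Friction and masses are not known exactly. Their poses are not given: they have to be found in the camera images.
- brush_wood: Crumb brush with a brown wooden block and black bristles, loose, about 160 g: a solid block 130 long x 42 wide, 36 high, over a stiff bed of bristles 116 x 34, 25 high; 61 high in all, stands on its bristles. Origin: centre of the underside of the bristles; x along its length, y across, z up. Pinch the block across its 42 mm width, 27 to 61 above the origin.
- brush_green: Crumb brush with a green plastic block and white bristles, loose, about 160 g: a solid block 130 long x 42 wide, 36 high, over a stiff bed of bristles 116 x 34, 25 high; 61 high in all, stands on its bristles. Origin: centre of the underside of the bristles; x along its length, y across, z up. Pinch the block across its 42 mm width, 27 to 61 above the origin.
- pan_steel: Small dustpan of bare steel with a dark handle: floor 156 wide (x) by 140 deep (y), 3 thick, walls 4 thick whose tops are 32 above the underside, at both sides and at the back (-y); open mouth at +y; handle 22 wide running out 94 from the back wall towards -y, its top 30 high. Inside width 148. Origin: centre of the underside of the floor; z up. Loose, stands flat on the board. About 350 g.
- pan_green: Small dustpan of green plastic with a green handle: floor 156 wide (x) by 140 deep (y), 3 thick, walls 4 thick whose tops are 32 above the underside, at both sides and at the back (-y); open mouth at +y; handle 22 wide running out 94 from the back wall towards -y, its top 30 high. Inside width 148. Origin: centre of the underside of the floor; z up. Loose, stands flat on the board. About 250 g.
- divider: Fixed pale wooden upright board between the brushes (left) and the pans (right): 380 long (x), 18 thick (y), 75 high. Origin: centre of its underside.
- bottle: Bystander: clear glass swing-top bottle standing upright, 68 across, about 255 high. Origin: centre of its foot.
- squeegee: Bystander: blue plastic squeegee lying flat, blade head 170 along its y, handle 145 long towards its +x, 20 high. Origin: under the middle of the head.
- clip: Bystander: green plastic bucket clip, 60 x 22, 28 high. Origin: centre of its underside.
- tin: Bystander: flat round yellow tin, 90 across, 38 high. Origin: centre of its underside.
- jar: Bystander: amber jar with a steel cap, 66 across, 90 high. Origin: centre of its foot.

How it is judged:
On the way, in this order (a step that is already met when the one before it is completed fails the run):
1. the green brush lies flat across the green pan, let go (x of brush_green in the frame of pan_green between -0.02 and 0.02 m and y of brush_green in the frame of pan_green between -0.048 and 0.048 m and z of brush_green in the frame of pan_green between -0.001 and 0.009 m and angle between the x axis of brush_green and the x axis of pan_green, either way round below 0.3 rad and angle between brush_green's own z axis and vertical below 0.1 rad and contact force between brush_green and the fingers below 0.05 N and linear speed of brush_green below 0.02 m/s), for 0.2 s.
2. after that the wooden brush is lifted in the grip to above the divider's top (height (world z) of brush_wood above 0.077 m and contact force between brush_wood and the fingers above 0.5 N), for 0.1 s.
At the end, for the whole second after the job is handed in: Green brush at rest flat in the green pan (20 mm sideways, 48 mm front-back, 0.3 rad), let go. Wooden brush held still over the steel pan, not touching it: bristles 4-28 mm above its floor, centred (15 mm sideways, 20 mm front-back), in line within 0.15 rad, level within 0.12 rad (all of step 1 and x of brush_wood in the frame of pan_steel between -0.015 and 0.015 m and y of brush_wood in the frame of pan_steel between -0.02 and 0.02 m and z of brush_wood in the frame of pan_steel between 0.007 and 0.031 m and angle between the x axis of brush_wood and the x axis of pan_steel, either way round below 0.15 rad and angle between brush_wood's own z axis and vertical below 0.12 rad and contact force between brush_wood and the fingers above 1 N and contact force between brush_wood and pan_steel below 0.05 N and linear speed of brush_wood below 0.02 m/s and angle between pan_steel's own z axis and vertical below 0.05 rad); the arm keeps its last pose, push and grip.
It fails at once if the divider is bumped (over 2 N) (contact force between divider and anything else above 2 N).
It fails at once if the wooden brush touches the steel pan (contact force between brush_wood and pan_steel above 0.2 N).
It fails at once if the green brush is dropped into its pan (let go more than about 15 mm above the floor) (horizontal distance between brush_green and pan_green below 0.12 m and z of brush_green in the frame of pan_green above 0.012 m and contact force between brush_green and the fingers below 0.02 N and linear speed of brush_green above 0.3 m/s).
It fails at once if a pan is pushed away (over 25 mm) or tipped (distance of any of pan_steel, pan_green from where it was at the start of the episode above 0.025 m or angle between any of pan_steel, pan_green's own z axis and vertical above 0.2 rad).
It fails at once if a bystander is moved over 25 mm or knocked over (distance of any of bottle, squeegee, clip, tin, jar from where it was at the start of the episode above 0.025 m or angle between any of bottle, squeegee, clip, tin, jar's own z axis and vertical above 0.3 rad).
It also fails if it takes over 72 s, if anything falls off the work surface, if the arm or the gripper's body presses on something with over 40 N, if the wrist force passes 120 N, or if a joint passes its speed limit or range.

## Robot

A 6-joint arm with a two-finger parallel gripper is mounted at the origin on the work surface. World frame = base frame: x ahead of the robot, y to its left, z up, the work surface at z = 0. Lengths are in m, angles in rad, forces in N, time in s.
With the tool pointing down it reaches from about 0.275 to 0.875 m from the base axis. Payload 12.5 kg.
Tool frame: the origin (TCP) lies at the very end of the fingers, on their centre line; the grasp point (between the pads) lies 19 mm behind it; x points along the fingers, y is the direction in which the jaws open and shut, and the axes are right-handed (so a half turn about x gives the same grasp; the last joint's range is limited). The gripper opens to 85 mm and grips with 20 to 120 N. Pads are 22 mm wide; open, the fingers measure 114 mm over their backs; the gripper's body (76 mm by 85 mm) begins 54 mm behind the grasp point. The pads swing forward as they close: fully open they stand 13 mm farther back than shut.
Start: joints at [1.166, 0.351, 1.652, -0, 1.139, -0.085], TCP at [0.173, 0.522, 0.231] pointing down, gripper open.
Joint ranges: [-2.75, 2.75], [-0.79, 2.1], [0.01, 2.65], [-1.57, 4.71], [0.07, 3.14], [-2.87, 2.87]. Speed limits (rad/s): [2.22, 2.22, 2.79, 3.14, 3.14, 3.14].

## Interface

Orientations are given as a 3x3 rotation matrix whose columns are the frame's x, y, z axes.
In Python, from bench import manip gives the robot as it stands. Calls block until the motion is done:
- manip.move_ptp(position, orientation): joint-space move of the TCP to a pose.
- manip.move_l(position, attitude=None, max_speed=0.15): straight line of the TCP; attitude=None keeps the orientation; max_speed is the mean speed in m/s.
- manip.move_j(angles): joint-space move.
- manip.set_gripper(opening, effort=None): opening from 0.0 (shut) to 1.0 (fully open); effort is the grip in N (None keeps the last); returns when the fingers have stopped.
- manip.dwell(seconds).
- manip.inverse_kinematics(position, orientation): joint angles nearest the present ones, or None.
- manip.grab_frame(name): name is "scene" or "top" or "wrist"; returns (picture, depth): 420x560x3 uint8, red, green, blue; 420x560 float32, m along the optical axis (not along the pixel's ray), 0 where there is no reading.
- manip.get_calibration(name): a dict with "camera_matrix" (3x3 intrinsics, pixels), "R" (3x3) and "t" (3): a world point X has camera coordinates R X + t. Camera axes: x right, y down, z forward; pixel columns grow to the right and rows downward; lengths in m; the calibration is good to about 2 mm. A picture is of the moment at which its call begins: read the wrist's pose just before it. get_calibration takes no time and is no camera call; for the wrist camera it gives the pose at the moment of the call.
A pose or a line that the arm cannot do raises manip.Unreachable and nothing moves.
- manip.sign_off(): hands the job in, once; it reports no verdict.
Trained networks look in the newest picture that a camera, given by its name, has taken for a name from the list of things; names that differ only in an ending like _2 or _b are one class to them, and where a whole thing is asked for, a point or a joint stands for the part that bears it (a point fixed in the world has none). Each returns a list of dicts, best first, with "confidence" (0 to 1); they miss things now and then, are a little off and sometimes report something else, mostly with a low value. They report only what shows in the picture. A call takes as long as a camera call.
- manip.look_for(camera, name): "at" ([x, y, z] in m, in world coordinates, good to about 4 mm: the middle of the surface that is visible of it).
Readings, each from a call of its own:
- manip.current_time(): time.
- manip.current_qpos(): joint angles.
- manip.current_joint_vel(): joint speeds.
- manip.current_joint_torque(): joint torques, N m.
- manip.current_ee_pos(): TCP position.
- manip.current_tcp_rot(): TCP orientation.
- manip.current_force(): force on the tool from outside, world axes, zero at the start.
- manip.current_ft_torque(): the same for the moment, N m.
- manip.current_grip_width(): opening from 0.0 (shut) to 1.0 (fully open).
Only numpy, scipy, OpenCV 4.12 (cv2) and the standard library are available. Lean on these libraries where they do the work, as an engineer would, in place of code of your own. Each camera call takes 0.05 s, during which the arm holds its last target.

## Working session

There is one attempt and no reset: what is moved stays moved. The work goes in short steps, each a Python script; the robot and the scene stay as the last script left them, time stands still between calls to the robot, and variables do not carry over. Pictures are saved under pics/ and viewed, and the job is handed in when it is done.

```bash
ls; mkdir -p pics
python3 - <<'E'
from bench import manip
import cv2,numpy as np
print(manip.current_time(), manip.current_ee_pos(), manip.current_tcp_rot())
for c in ("top","scene"):
    im,d=manip.grab_frame(c); cv2.imwrite(f"pics/{c}0.png",im[:,:,::-1]); np.savez(f"{c}0.npz",im=im,d=d)
    print(c,manip.get_calibration(c))
    for n in ["brush_wood","brush_green","pan_steel","pan_green","divider"]+(["bottle","squeegee","clip","tin","jar"] if c=="top" else []):
        print(n,[(np.round(r["at"],3),round(r["confidence"],2)) for r in manip.look_for(c,n)][:3])
print(manip.current_time())
E
```

```text
pics
0.0 [0.17276513 0.52181107 0.23075778] [[-4.37171872e-04  3.14406068e-01  9.49288488e-01]
 [-1.04520392e-03  9.49287917e-01 -3.14406360e-01]
 [-9.99999358e-01 -1.12964967e-03 -8.63835202e-05]]
top {'camera_matrix': array([[413.36949286,   0.        , 276.10009876],
       [  0.        , 413.36949286, 210.56790166],
       [  0.        ,   0.        ,   1.        ]]), 'R': array([[-0.01148127, -0.99986837,  0.01146363],
       [-0.98861886,  0.0096308 , -0.15013326],
       [ 0.15000309, -0.01305688, -0.98859931]]), 't': array([0.01683316, 0.59101478, 1.11652682])}
brush_wood [(array([0.43 , 0.287, 0.063]), 0.6)]
brush_green [(array([0.583, 0.183, 0.06 ]), 0.89)]
pan_steel [(array([ 0.621, -0.185,  0.001]), 0.77)]
pan_green [(array([ 0.392, -0.267, -0.   ]), 0.73)]
divider [(array([ 0.482, -0.006,  0.078]), 0.79)]
bottle [(array([ 0.546, -0.48 ,  0.156]), 0.91)]
squeegee [(array([0.588, 0.492, 0.016]), 0.86)]
clip []
tin [(array([0.71 , 0.328, 0.041]), 0.87)]
jar [(array([0.752, 0.041, 0.091]), 0.9)]
scene {'camera_matrix': array([[393.40554261,   0.        , 284.85572594],
       [  0.        , 393.40554261, 213.74439449],
       [  0.        ,   0.        ,   1.        ]]), 'R': array([[ 0.84603305,  0.53298868, -0.01229408],
       [ 0.33103448, -0.54326027, -0.77154679],
       [-0.41790458,  0.64868432, -0.63605378]]), 't': array([-0.46788779, -0.14627039,  1.25349537])}
brush_wood [(array([0.435, 0.282, 0.046]), 0.82)]
brush_green [(array([0.593, 0.174, 0.046]), 0.79)]
pan_steel [(array([ 0.625, -0.194,  0.003]), 0.93)]
pan_green [(array([ 0.395, -0.268,  0.005]), 0.63)]
divider [(array([ 0.52 , -0.015,  0.044]), 0.7)]
0.85
```

View pics/top0.png

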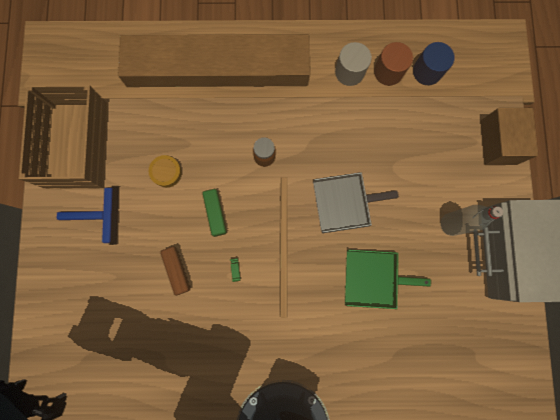

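View pics/scene0.png

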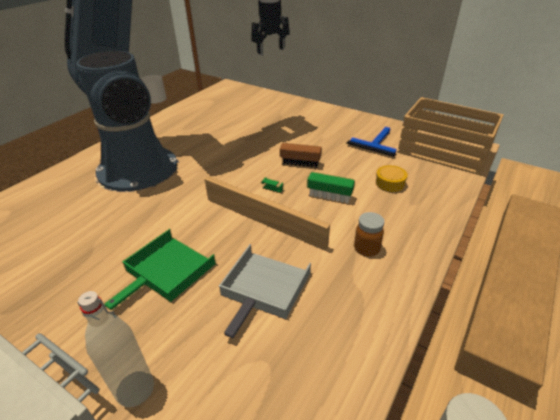

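Top view: green brush at about (214,212), wooden at (174,270), green clip (235,268), divider along column 284, steel pan (341,203), green pan (371,278). Both pan mouths face the divider. Next I fit poses from the depth.

```bash
cat > h.py <<'E'
import numpy as np,cv2
def cloud(d,c):
    v,u=np.mgrid[:d.shape[0],:d.shape[1]]
    K=c["camera_matrix"]
    P=np.stack([(u-K[0,2])/K[0,0]*d,(v-K[1,2])/K[1,1]*d,d],-1)
    return (P-c["t"])@c["R"]   # R^T (P-t)
def rect(xy):
    (cx,cy),(w,h),a=cv2.minAreaRect((xy*1000).astype(np.float32))
    a=np.deg2rad(a)
    if h>w: w,h,a=h,w,a+np.pi/2
    a=(a+np.pi/2)%np.pi-np.pi/2
    return np.round([cx/1000,cy/1000,w/1000,h/1000],4),round(a,3)
E
python3 - <<'E'
from bench import manip
from h import *
z=np.load("top0.npz"); d=z["d"]; im=z["im"]
P=cloud(d,manip.get_calibration("top"))
hsv=cv2.cvtColor(im,cv2.COLOR_RGB2HSV)
X,Y,Z=P[...,0],P[...,1],P[...,2]
def near(x,y,r): return (np.hypot(X-x,Y-y)<r)&(d>0)
print("board z",np.median(Z[near(.45,.1,.03)]))
for n,x,y,r,zl,zh in [("wood",.43,.287,.1,.05,.075),("green",.583,.183,.1,.05,.075),("clip",.43,.14,.06,.012,.04)]:
    m=near(x,y,r)&(Z>zl)&(Z<zh); print(n,m.sum(),rect(P[m][:,:2]),np.median(Z[m]))
m=(abs(Y)<.06)&(X>.2)&(X<.7)&(Z>.06)&(Z<.085); print("div",rect(P[m][:,:2]),np.median(Z[m]))
for n,x,y in [("steel",.621,-.185),("pgreen",.392,-.267)]:
    m=near(x,y,.2)&(Z>.02)&(Z<.045)
    if n=="pgreen": m&=(hsv[...,0]>45)&(hsv[...,0]<80)&(hsv[...,1]>110)
    k,l,s,c=cv2.connectedComponentsWithStats(m.astype(np.uint8))
    for i in range(1,k):
        if s[i,4]>15: print(n,"walls",s[i,4],rect(P[l==i][:,:2]),np.median(Z[l==i]))
    m=near(x,y,.12)&(Z<.012)
    if n=="pgreen": m&=(hsv[...,0]>45)&(hsv[...,0]<80)&(hsv[...,1]>110)
    else: m&=(hsv[...,1]<60)
    m=cv2.morphologyEx(m.astype(np.uint8),cv2.MORPH_OPEN,np.ones((3,3)))>0
    print(n,"floor",m.sum(),rect(P[m][:,:2]),np.median(Z[m]))
    vis=im.copy(); vis[m]=(255,0,255)
    cv2.imwrite(f"pics/m_{n}.png",cv2.resize(vis[150:330,280:460],None,fx=3,fy=3,interpolation=0)[:,:,::-1])
E
```

```text
board z -0.00014340198111447127
wood 759 (array([0.4286, 0.289 , 0.1298, 0.0432]), np.float64(0.338)) 0.059086918571479276
green 692 (array([0.588 , 0.1834, 0.1296, 0.0423]), np.float64(0.225)) 0.059480171713058444
clip 166 (array([0.4288, 0.1272, 0.0637, 0.0221]), np.float64(0.122)) 0.02563646963612603
div (array([ 0.492 , -0.0092,  0.3794,  0.0168]), np.float64(-0.015)) 0.07442427614815615
steel walls 548 (array([ 0.6242, -0.2256,  0.2325,  0.1566]), np.float64(-1.43)) 0.029909661642864942
steel walls 75 (array([ 0.4756, -0.2537,  0.125 ,  0.004 ]), np.float64(1.497)) 0.030997177794028375
steel floor 2298 (array([ 0.6186, -0.1775,  0.1467,  0.1376]), np.float64(0.132)) 0.002728506805132585
pgreen walls 100 (array([ 0.4729, -0.264 ,  0.1418,  0.0346]), np.float64(1.239)) 0.030642275975814412
pgreen walls 269 (array([ 0.374 , -0.368 ,  0.1011,  0.0969]), np.float64(-0.071)) 0.029657095850025465
pgreen walls 61 (array([ 0.3239, -0.2494,  0.1349,  0.0034]), np.float64(1.5)) 0.03155706360219916
pgreen floor 2403 (array([ 0.4022, -0.254 ,  0.1432,  0.137 ]), np.float64(-0.072)) 0.002663053876996842
```

```bash
cat >> h.py <<'E'
def rot(a):
    x=np.array([0,0,-1.]); y=np.array([-np.sin(a),np.cos(a),0]); return np.stack([x,y,np.cross(x,y)],1)
E
python3 - <<'E'
from bench import manip
from h import *
R=rot(.225); b=np.array([.588,.1834])
print(manip.inverse_kinematics([*b,.2],R),manip.inverse_kinematics([.401,-.2558,.2],rot(-.072)),manip.inverse_kinematics([.618,-.179,.2],rot(.137)))
manip.move_ptp([*b,.17],R)
im,d=manip.grab_frame("wrist"); cv2.imwrite("pics/w1.png",im[:,:,::-1]); 
P=cloud(d,manip.get_calibration("wrist")); m=(np.hypot(P[...,0]-b[0],P[...,1]-b[1])<.1)&(P[...,2]>.05)&(P[...,2]<.07)&(d>0)
hs=cv2.cvtColor(im,cv2.COLOR_RGB2HSV); m&=(hs[...,0]>45)&(hs[...,0]<85)&(hs[...,1]>90)
print(m.sum(),rect(P[m][:,:2]),np.median(P[m][:,2]))
print(manip.current_time(),manip.current_ee_pos(),manip.current_force())
E
```

```text
[ 2.26775981e-01  5.01250294e-01  1.50388927e+00 -4.44089210e-16
  1.13645309e+00 -1.56902035e+00] [-6.65744859e-01  2.54727068e-01  1.87132348e+00 -4.44089210e-16
  1.01554211e+00 -2.16454119e+00] [-3.54264262e-01  5.50544806e-01  1.42314966e+00 -4.44089210e-16
  1.16789818e+00 -2.06206059e+00]
8239 (array([0.5879, 0.1848, 0.1269, 0.0401]), np.float64(0.228)) 0.05955566240522777
2.85 [0.5877463  0.18421794 0.17016994] [-0.53419306  0.22709937 -0.48747589]
```

View pics/w1.png

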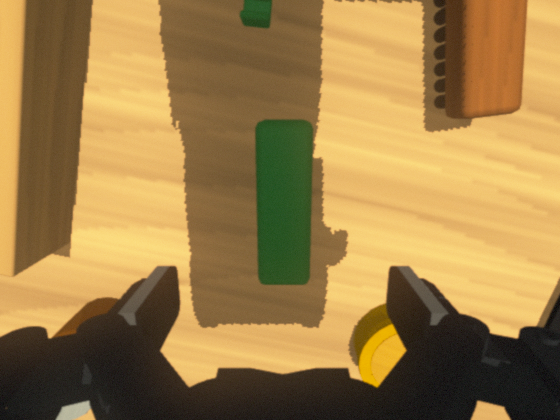

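The wrist view shows the green brush centred between the jaws at about (285,200), and its fit agrees with the top view within 1.5 mm. Grasping.

Run:
```python
from bench import manip
from h import *
b=np.array([.588,.1842])
manip.move_l([*b,.07],rot(.227)); manip.move_l([*b,.023],max_speed=.08)
print(manip.current_force())
manip.set_gripper(0.0,60); print(manip.current_grip_width(),manip.current_ee_pos())
manip.move_l([*b,.06],max_speed=.08); print(manip.current_force(),manip.current_grip_width())
manip.move_l([*b,.165])
im,d=manip.grab_frame("wrist"); cv2.imwrite("pics/w2.png",im[:,:,::-1])
im,d=manip.grab_frame("top"); P=cloud(d,manip.get_calibration("top"))
im,d=manip.grab_frame("scene"); cv2.imwrite("pics/s2.png",im[:,:,::-1])
print(manip.current_time(),manip.current_force(),manip.current_ft_torque(),manip.current_grip_width(),manip.current_ee_pos())
```

```text
[0.33543137 0.28731888 1.18396091]
0.4838728113116532 [0.58830225 0.18428093 0.02351542]
[ 0.65203465  0.08891542 -2.63369127] 0.4829596172273602
6.4917 [ 0.74639492  0.40880347 -1.97969842] [0.10137695 0.01303535 0.00325842] 0.4828124501082749 [0.58750754 0.18408525 0.16383673]
```

View pics/s2.png

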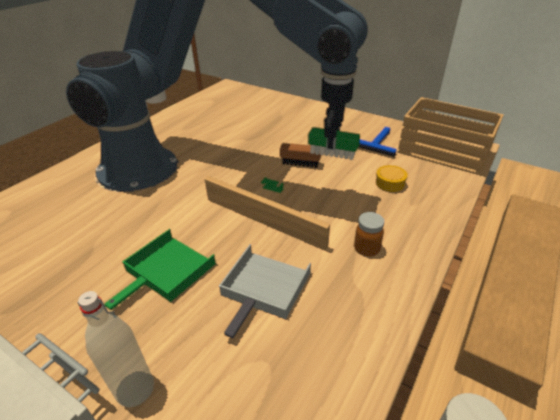

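View pics/w2.png

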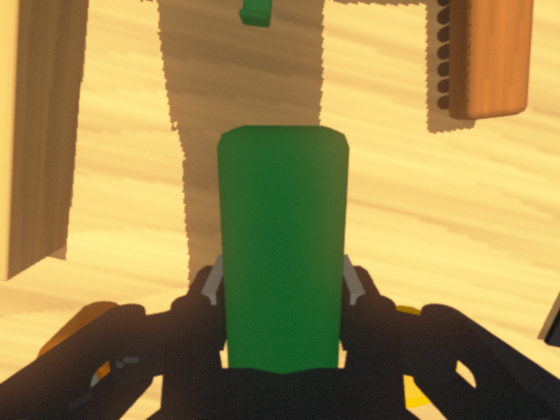

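Brush held level and centred (scene about (333,140)); 60 N grip, width 41 mm. Carrying it over the green pan.

Run:
```python
from bench import manip
from h import *
c=[.401,-.2558]
manip.move_l([*c,.165],rot(-.072),max_speed=.16)
im,d=manip.grab_frame("wrist"); cv2.imwrite("pics/w3.png",im[:,:,::-1])
im,d=manip.grab_frame("scene"); cv2.imwrite("pics/s3.png",im[:,:,::-1])
print(manip.look_for("wrist","pan_green"))
print(manip.current_time(),manip.current_ee_pos(),manip.current_grip_width(),manip.current_force())
```

```text
[{'at': [0.3728, -0.3064, 0.003], 'confidence': 0.56}]
9.7833 [ 0.40107052 -0.25564012  0.16500695] 0.4851952183667925 [ 0.15021383 -0.66778954 -1.65400312]
```

View pics/w3.png

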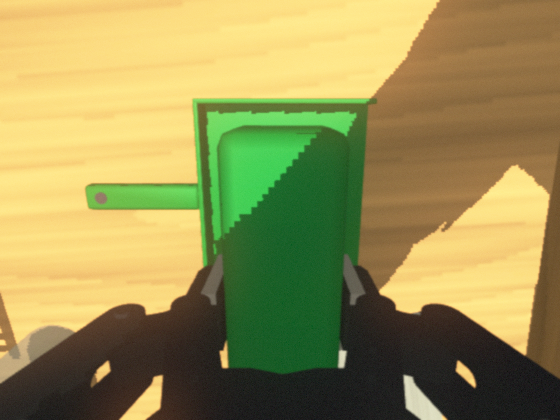

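View pics/s3.png

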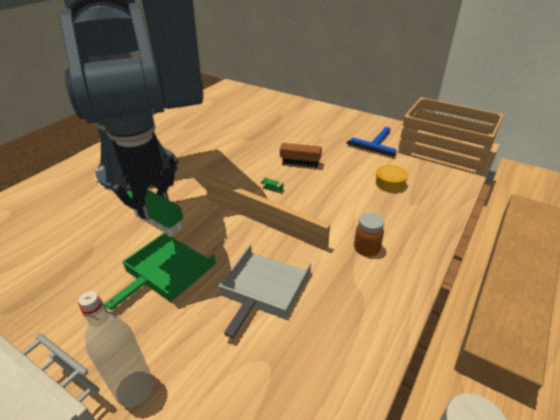

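Wrist view: brush parallel to the pan, whose near side wall is at row 100 and handle at (140,197). I'll descend part way and check the end clearance in depth.

Run:
```python
from bench import manip
from h import *
c=[.401,-.2558]
manip.move_l([*c,.08],max_speed=.12)
im,d=manip.grab_frame("wrist"); cv2.imwrite("pics/w4.png",im[:,:,::-1])
P=cloud(d,manip.get_calibration("wrist")); p=manip.current_ee_pos(); a=-.072
ex=np.array([np.cos(a),np.sin(a)]); ey=np.array([-np.sin(a),np.cos(a)])
q=P[...,:2]-p[:2]; u=q@ex; v=q@ey; Z=P[...,2]
hs=cv2.cvtColor(im,cv2.COLOR_RGB2HSV); g=(hs[...,0]>45)&(hs[...,0]<85)&(hs[...,1]>90)&(d>0)
for n,m in (("brush",g&(Z>.1)),("rim",g&(Z>.022)&(Z<.04)&(v>-.08)),("floor",g&(Z<.012))):
    print(n,m.sum(),[np.round(np.percentile(w[m],[1,50,99]),4) for w in (u,v,Z)])
m=g&(Z>.022)&(Z<.04)&(abs(v)<.06); print(np.round(np.percentile(u[m&(u>0)],[2,50,98]),4) if (m&(u>0)).any() else None, np.round(np.percentile(u[m&(u<0)],[2,50,98]),4) if (m&(u<0)).any() else None)
mm=g&(Z>.022)&(Z<.04)&(abs(u)<.06)&(v<0)&(v>-.09); print("back",np.round(np.percentile(v[mm],[2,50,98]),4) if mm.any() else None)
print(p)
```

```text
brush 29563 [array([-0.0632, -0.0274,  0.0198]), array([-0.0202,  0.0001,  0.0205]), array([0.1112, 0.1167, 0.1183])]
rim 3679 [array([-0.0786, -0.0598,  0.0385]), array([-0.0793, -0.0645,  0.0586]), array([0.024 , 0.0309, 0.0327])]
floor 15910 [array([-0.0697, -0.03  ,  0.0423]), array([-0.0645,  0.0274,  0.0707]), array([0.0009, 0.0024, 0.0075])]
[0.073  0.0741 0.0764] [-0.0786 -0.0771 -0.0755]
back [-0.0891 -0.0696 -0.0643]
[ 0.40139234 -0.25611673  0.08071931]
```

View pics/w4.png

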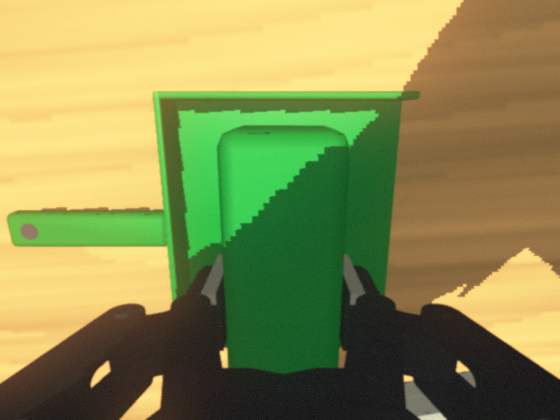

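Rim at u = −77/+75 mm, brush end at −64 mm: about 10 mm clearance each side. Lowering with force checks.

Run:
```python
from bench import manip
from h import *
c=[.4004,-.2560]
manip.move_l([*c,.034],max_speed=.08); f0=manip.current_force()[2]; print(f0)
for z in (.031,.029,.0275,.0265,.0255):
    manip.move_l([*c,z],max_speed=.03); manip.dwell(.1); f=manip.current_force(); print(z,manip.current_ee_pos(),f)
    if f[2]-f0>3: break
# open only as far as needed
w=manip.current_grip_width()
manip.set_gripper(w+.06); manip.set_gripper(.75); manip.dwell(.3)
print(manip.current_time(),manip.current_force(),manip.current_grip_width(),manip.current_ee_pos())
```

```text
-1.3706037809005722
0.031 [ 0.40049283 -0.25607194  0.03117625] [ 0.52612167 -0.07371782 -0.6742945 ]
0.029 [ 0.40038094 -0.25598394  0.02896237] [-0.33002151 -0.49419417 -1.89097282]
0.0275 [ 0.40037626 -0.25599536  0.02747967] [ 0.68632162  0.21872157 -1.47830693]
0.0265 [ 0.40042825 -0.25601508  0.02650871] [ 0.15632301 -0.88350557 -1.0097624 ]
0.0255 [ 0.40040929 -0.25600317  0.02642414] [-4.94053698  3.3442451  16.89212334]
14.0083 [-0.07997434  0.12415532  0.68007099] 0.752801379309517 [ 0.40041377 -0.25600289  0.02550054]
```

Run:
```python
from bench import manip
from h import *
manip.move_l([.4004,-.2560,.10],max_speed=.08); manip.move_l([.4004,-.2560,.19],max_speed=.15)
print(manip.current_force())
b=np.array([.4286,.289])
manip.move_l([*b,.18],rot(.338),max_speed=.2); manip.set_gripper(1.0)
im,d=manip.grab_frame("wrist"); cv2.imwrite("pics/w5.png",im[:,:,::-1])
P=cloud(d,manip.get_calibration("wrist")); m=(np.hypot(P[...,0]-b[0],P[...,1]-b[1])<.1)&(P[...,2]>.05)&(P[...,2]<.07)&(d>0)
print("wood",m.sum(),rect(P[m][:,:2]),np.median(P[m][:,2]))
im,d=manip.grab_frame("top"); cv2.imwrite("pics/t5.png",im[:,:,::-1]); np.savez("top5.npz",im=im,d=d)
P=cloud(d,manip.get_calibration("top")); Z=P[...,2]
m=(np.hypot(P[...,0]-.4,P[...,1]+.256)<.1)&(Z>.05)&(Z<.08)&(d>0)
print("green",rect(P[m][:,:2]),np.median(Z[m]))
hsv=cv2.cvtColor(im,cv2.COLOR_RGB2HSV)
m=(np.hypot(P[...,0]-.4,P[...,1]+.256)<.12)&(Z<.012)&(hsv[...,0]>45)&(hsv[...,0]<80)&(hsv[...,1]>110)
print("pan",rect(P[m][:,:2]))
m=(np.hypot(P[...,0]-.62,P[...,1]+.18)<.12)&(Z<.012)&(hsv[...,1]<60)
m=cv2.morphologyEx(m.astype(np.uint8),cv2.MORPH_OPEN,np.ones((3,3)))>0
print("steel",rect(P[m][:,:2]))
print(manip.current_time(),manip.current_ee_pos())
```

```text
[ 0.24189913 -0.64978859 -0.84604665]
wood 8376 (array([0.4285, 0.291 , 0.1284, 0.0421]), np.float64(0.344)) 0.059462122792390076
green (array([ 0.4009, -0.257 ,  0.1298,  0.0424]), np.float64(-0.072)) 0.06259078035229386
pan (array([ 0.4013, -0.2544,  0.145 ,  0.1374]), np.float64(-0.075))
steel (array([ 0.6191, -0.1779,  0.1469,  0.138 ]), np.float64(0.138))
19.1667 [0.42859179 0.28898363 0.18000636]
```

View pics/t5.png

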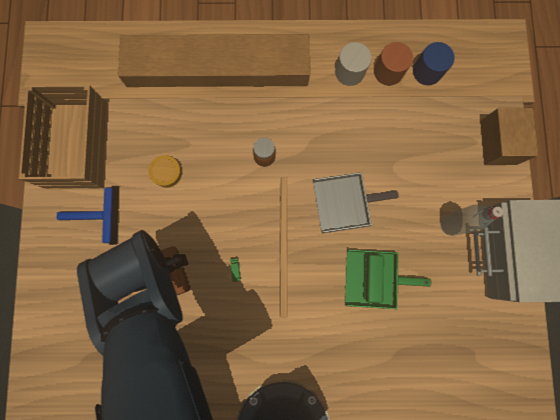

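View pics/w5.png

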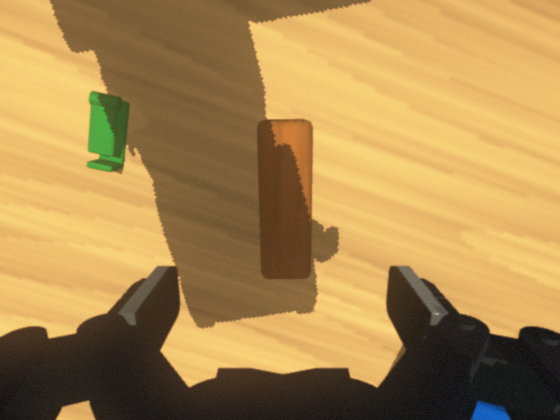

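Top view: the green brush lies flat and centred in the green pan at (378,278), and its top has risen 3.1 mm, which is the floor thickness. The pans haven't moved. The wrist view shows the wooden brush centred at (286,200). Grasping it.

Run:
```python
from bench import manip
from h import *
b=np.array([.4285,.2903])
manip.move_l([*b,.07],rot(.341)); manip.move_l([*b,.023],max_speed=.08)
manip.set_gripper(0.0,60); print(manip.current_grip_width(),manip.current_ee_pos())
manip.move_l([*b,.06],max_speed=.08)
manip.move_l([*b,.175]); print(manip.current_force(),manip.current_grip_width())
s=[.6185,-.1795]
manip.move_l([*s,.175],rot(.138),max_speed=.16)
manip.move_l([*s,.10],max_speed=.1)
manip.dwell(.2)
im,d=manip.grab_frame("wrist"); cv2.imwrite("pics/w6.png",im[:,:,::-1])
P=cloud(d,manip.get_calibration("wrist")); p=manip.current_ee_pos(); a=.138
ex=np.array([np.cos(a),np.sin(a)]); ey=np.array([-np.sin(a),np.cos(a)])
q=P[...,:2]-p[:2]; u=q@ex; v=q@ey; Z=P[...,2]; g=(d>0)
np.savez("w6.npz",im=im,d=d,P=P,p=p)
def pr(n,m): print(n,m.sum(),[np.round(np.percentile(w[m],[1,25,50,75,99]),4) for w in (u,v,Z)] if m.any() else "")
pr("brush",g&(Z>.12)&(Z<.15)&(abs(v)<.03)&(u<-.03))
rim=g&(Z>.022)&(Z<.042)
pr("rimL",rim&(u<-.06)&(u>-.095)&(abs(v)<.065)); pr("rimR",rim&(u>.06)&(u<.095)&(abs(v)<.065)); pr("back",rim&(abs(u)<.065)&(v<-.05)&(v>-.09))
im,d=manip.grab_frame("scene"); cv2.imwrite("pics/s6.png",im[:,:,::-1])
print(manip.current_time(),p,manip.current_grip_width(),manip.current_force())
```

```text
0.48271145954536077 [0.42883208 0.29045018 0.02348185]
[-0.55117431 -0.21252969 -1.45723089] 0.4867003722703071
brush 14047 [array([-0.064 , -0.0564, -0.0482, -0.0394, -0.0304]), array([-0.0203, -0.0099, -0.0002,  0.0096,  0.0199]), array([0.1302, 0.1356, 0.1364, 0.1369, 0.138 ])]
rimL 1925 [array([-0.078 , -0.0769, -0.0758, -0.0747, -0.0619]), array([-0.0648, -0.0398, -0.005 ,  0.0297,  0.0637]), array([0.0226, 0.0301, 0.0308, 0.0313, 0.0325])]
rimR 0 
back 2816 [array([-0.0634, -0.0243, -0.005 ,  0.0061,  0.046 ]), array([-0.0893, -0.0763, -0.0669, -0.0646, -0.064 ]), array([0.0223, 0.0279, 0.0292, 0.0306, 0.0321])]
27.3083 [ 0.61870178 -0.17954122  0.10051578] 0.4823385228129125 [ 0.32702143  0.16537556 -0.99644426]
```

View pics/w6.png

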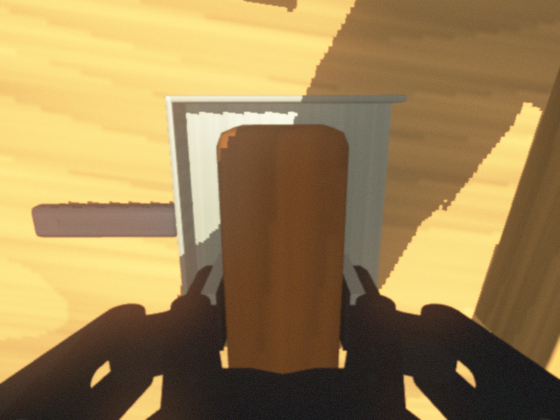

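View pics/s6.png

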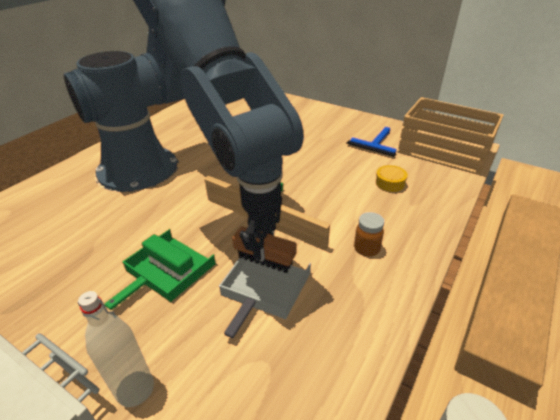

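Brush end at −64 mm, side wall at −76 mm, back wall's inner edge at −64 mm: centred to about 2 mm and parallel. Lowering to 15 mm above the floor.

Run:
```python
from bench import manip
from h import *
s=[.6185,-.1795]
manip.move_l([*s,.0415],max_speed=.06); manip.dwell(.5)
im,d=manip.grab_frame("wrist"); cv2.imwrite("pics/w7.png",im[:,:,::-1])
P=cloud(d,manip.get_calibration("wrist")); p=manip.current_ee_pos(); a=.138
q=P[...,:2]-p[:2]; u=q@np.array([np.cos(a),np.sin(a)]); v=q@np.array([-np.sin(a),np.cos(a)]); Z=P[...,2]; g=(d>0)
m=g&(Z>.06)&(Z<.09)&(abs(v)<.018)&(u<-.03)&(u>-.06)
print("top",m.sum(),np.median(Z[m]),"plane slope u,v",np.linalg.lstsq(np.c_[u[m],v[m],np.ones(m.sum())],Z[m],rcond=None)[0], rect(P[g&(Z>.06)&(Z<.09)&(abs(v)<.03)&(u<-.03)][:,:2]))
r=g&(Z>.022)&(Z<.042)&(u<-.06)&(u>-.095)&(abs(v)<.065); print("rim",r.sum(),np.median(u[r]))
im,d=manip.grab_frame("scene"); cv2.imwrite("pics/s7.png",cv2.resize(im[200:360,80:340],None,fx=3,fy=3)[:,:,::-1])
im,d=manip.grab_frame("top"); P=cloud(d,manip.get_calibration("top")); Z=P[...,2]
m=(np.hypot(P[...,0]-.4,P[...,1]+.256)<.09)&(Z>.05)&(Z<.08)&(d>0); print("green",rect(P[m][:,:2]),np.median(Z[m]))
cv2.imwrite("pics/t7.png",im[:,:,::-1])
print(manip.current_time(),p,manip.current_grip_width(),manip.current_force(),abs(manip.current_joint_vel()).max())
```

```text
top 10898 0.07763184326386134 plane slope u,v [ 0.00562561 -0.00108947  0.07786565] (array([ 0.5719, -0.1861,  0.0424,  0.0343]), np.float64(-1.43))
rim 3626 -0.07562915446210186
green (array([0., 0., 0., 0.]), np.float64(0.0)) nan
29.0833 [ 0.61851246 -0.17949031  0.04150702] 0.48468302550615955 [-0.05272944 -0.15983286 -1.27000939] 0.001030563646119309
  return _methods._mean(a, axis=axis, dtype=dtype,
  ret = ret.dtype.type(ret / rcount)
```

View pics/s7.png

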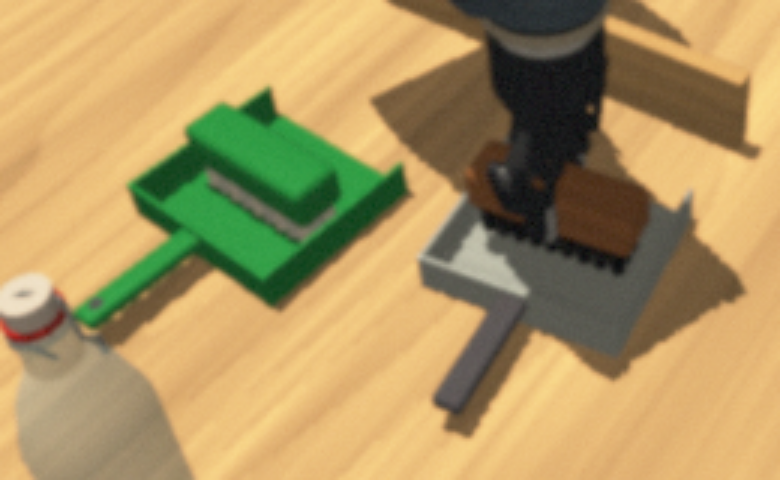

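View pics/t7.png

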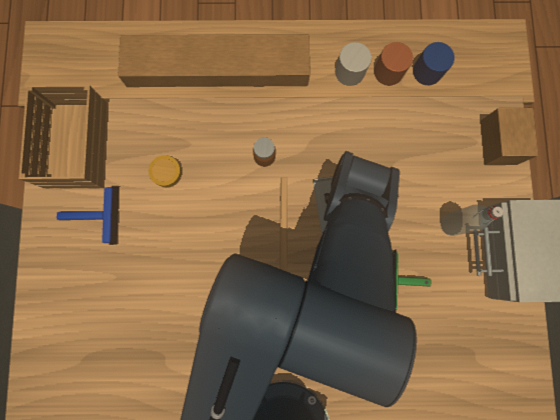

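Scene view: the green brush is flat in its pan at about (265,165) in the crop. The wooden brush hangs level at about (560,210), clear of the steel pan. Its top reads 0.078–0.079 m, so the bristles are about 15 mm above the floor. Handing in.

Run:
```python
from bench import manip
manip.sign_off()
```

```text
the job is handed in; nothing more can be done
```

Both brushes are where you asked, and I handed the job in at about 29 s of the 72 s allowed. Sign-off gives no verdict, so the result rests on the checks below.

- **Green brush:** I carried it over the divider, lowered it until the wrist felt light contact with the pan floor (about 17 N), and let go. A top view afterwards showed it within 1–2 mm of the pan's centre and parallel to it within 0.01 rad. Its top had risen 3.1 mm, which matches the floor thickness.
- **Wooden brush:** It is held at 60 N over the steel pan, level within 0.006 rad. It is centred to about 2 mm and in line with the pan. The bristles are about 15 mm above the floor, and the wrist force showed no contact.
- **Pans, divider and other items:** After the green brush was placed, both pans measured as unmoved. The pictures showed no bystander moved, and nothing suggested the divider was touched.

**Failed or disagreeing checks:**
- The last top-camera check of the green brush failed because the arm hid it. The scene picture at that moment showed it still flat in the pan.
- The depth reading of the wooden brush's top was about 1.5 mm lower than the arm pose implied. The same offset showed when the brush stood on the board, so I put it down to camera error.

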